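# Tighten the slip-clutch clamp on the wooden block

### The job

Two bench clamps with T-handles stand on the desk; the plain rectangular wooden block in one of them is still loose. Turn that clamp's T-handle clockwise (seen from above) until its clutch slips, carry on only a little so that the slip is plain, 10 to 40 degrees, then stop and let go, leaving the screw tight. Leave the other clamp, which holds a round wooden dop with black pitch, as it is.

Things in the scene. Friction and masses are not known exactly. Their poses are not given: they have to be found in the camera images.
- wood_clamp_handle (a point): Middle of the T-handle of the fixed grey C-clamp that holds a bare wooden block (50x58x26 mm): a dark bar 70 mm long (point x), 12 wide (y), 20 high (z), 122 above the desk, centred on the upright turning axis. Below: 16 of free stem (14 thick), a bright collar (38 across, ears 62 tip to tip), then the frame, top at 86. Pinch across the 12; it turns in place, clockwise from above tightens.
- wood_clamp_screw (a joint): Angle (rad) of the bright collar (the screw's nut) on the wooden block's clamp; grows clockwise from above, tightening. Starts between 0.1 and 0.5; stops hard at 0.90, where the pad presses firmly on the block. Until then the collar turns with the handle, drag 0.04 N m. Turning the handle back loosens it.
- wood_clamp_clutch (a joint): How far (rad) the handle has slipped clockwise past the collar: 0 at the start, the bar lying right over the collar's two ears. Stays 0 until the screw is tight; then the clutch slips at a steady 0.15 N m and the bar moves on past the ears, which stand still. No click, no spring back.
- pitch_clamp_handle_end (a point): One end of the T-handle bar of the other, like clamp, which holds a round wooden dop (48 mm across) with black pitch on top; leave it alone. The point is 33 mm from the bar's middle (which lies along this point's +x), 122 mm above the desk.

How it is judged:
By the outcome, as a careful person would: the job done as asked, in the order asked, and still so for the second after the job is handed in, with the robot touching nothing.
It also fails if it takes over 38 s, if anything falls off the work surface, if the arm or the gripper's body presses on something with over 40 N, if the wrist force passes 120 N, or if a joint passes its speed limit or range.

### The arm

A 6-joint arm with a two-finger parallel gripper is mounted at the origin on a cart in front of the work surface, level with it; the furniture and walls round the work are solid. World frame = base frame: x ahead of the robot, y to its left, z up, the work surface at z = 0. Lengths are in m, angles in rad, forces in N, time in s.
With the tool pointing down it reaches from about 0.3 to 0.875 m from the base axis. Payload 6.4 kg.
Tool frame: the origin (TCP) lies midway between the tips of the shut fingers; the grasp point (between the pads) lies 19 mm behind it; z points along the fingers, x is the direction in which the jaws open and shut, and the axes are right-handed (so a half turn about z gives the same grasp; the last joint's range is limited). The gripper opens to 88 mm and grips with 3 to 60 N. Pads are 18 mm wide; open, the fingers measure 123 mm over their backs; the gripper's body (75 mm by 187 mm) begins 45 mm behind the grasp point.
Start: joints at [0.999, 0.181, 1.607, -0, 1.354, -0.206], TCP at [0.206, 0.537, 0.239] pointing down, gripper open.
Joint ranges: [-2.99, 2.99], [-0.89, 2.07], [0.3, 2.58], [-1.14, 4.28], [0, 2.63], [-3.12, 3.12]. Speed limits (rad/s): [2.57, 2.57, 3.01, 3.14, 3.14, 3.14].

### API

Orientations are given as a rotation vector (axis times angle).
In Python, from plant import manip, cams gives the robot as it stands.
- The arm moves only by the shell command python3 -m crank 'ROWS' [OPENING]. ROWS is JSON, a list of rows, each a list of 6 numbers: the shift along the tool's x, y, z in m, then the turn, a rotation vector about the tool's x, y, z in degrees. A call has 1 to 12 rows; each row shifts and turns the pose as measured when the row begins, along the tool's axes as they then stand; what a row does not reach is not made up. A row lasts 1/12 s, in which the tool goes at most 41.7 mm and 7.16 degrees, less where a joint would pass 70% of its speed; a pose out of reach is approached as far as the arm can. A call with a gripper value outside its range is refused whole. OPENING is the opening, from 0 (shut) to 1 (fully open), set as the call begins (- or left out, the last holds). The fingers move at their own pace and stop on an object; the grip force is fixed at half the most. Time passes only in rows, so rows that do not move let the fingers close. It gives the time, the measured TCP pose, the force and the opening at its end, in the units of the state.
- manip.get_obs(): the state, without advancing time (a new reading comes with each control period).
- cams.camera(name): name is "scene" or "top" or "wrist"; returns (picture, depth): 400x640x3 uint8, blue, green, red; 400x640 float32, m along the optical axis (not along the pixel's ray), 0 where there is no reading.
- cams.calibration(name): a dict with "fx", "fy", "cx", "cy" (pixels), "rvec" (rotation vector, rad) and "tvec" (3), from world to camera coordinates, as OpenCV has them. Camera axes: x right, y down, z forward; pixel columns grow to the right and rows downward; lengths in m; the calibration is good to about 2 mm. A picture is of the moment at which its call begins: read the wrist's pose just before it. calibration takes no time and is no camera call; for the wrist camera it gives the pose at the moment of the call.
- manip.sign_off(): hands the job in, once; it reports no verdict.
The state is a dict: "time": time; "qpos": joint angles; "dq": joint speeds; "joint_torque": joint torques, N m; "tcp_pos": TCP position; "eef_rot": TCP orientation; "ft_force": force on the tool from outside, world axes, zero at the start; "torque": the same for the moment, N m; "grip_width": finger opening in m.
Only numpy, scipy, OpenCV 4.12 (cv2) and the standard library are available. Lean on these libraries where they do the work, as an engineer would, in place of code of your own. Each camera call takes 0.05 s, during which the arm holds its last target. There are 200 camera calls.

## Working session

There is one attempt and no reset: what is moved stays moved. The work goes in short steps, Python scripts to look and compute and a shell command to move; the robot and the scene stay as the last step left them, time stands still between calls to the robot, and variables do not carry over. Pictures are saved under pics/ and viewed, about 8 in all and at most 12, crops included, and the job is handed in when it is done.

```bash
ls; mkdir -p pics
python3 - <<'E'
from plant import manip, cams
import cv2
o=manip.get_obs(); print(o)
for n in ("scene","top"):
    p,d=cams.camera(n); cv2.imwrite(f"pics/{n}0.png",p); c=cams.calibration(n); print(n,c)
E
```

```text
pics
{'time': 0.0, 'qpos': array([ 9.98713441e-01,  1.81549566e-01,  1.60795874e+00, -6.17924461e-07,
        1.35378444e+00, -2.06279255e-01]), 'dq': array([ 0.00024829, -0.00159265, -0.00030781, -0.0005724 , -0.00022104,
        0.00089763]), 'joint_torque': array([-1.72593373e-04, -4.33889329e+01, -3.41837919e+01,  7.01711490e-02,
        3.89156013e-02, -1.87673568e-04]), 'tcp_pos': array([0.2053673 , 0.53652728, 0.23782914]), 'eef_rot': array([ 2.58789005e+00,  1.77997130e+00, -2.46273526e-03]), 'ft_force': array([-0.00399081,  0.10622141,  0.15799684]), 'torque': array([-0.01315973,  0.00414732, -0.0334583 ]), 'grip_width': 0.08827193561837993}
scene {'fx': 426.26921467507174, 'fy': 426.26921467507174, 'cx': 323.9966721690006, 'cy': 195.92171087956768, 'rvec': array([ 1.9503675 , -1.12978721,  0.59029503]), 'tvec': array([-0.37422115,  0.39179011,  0.59963239])}
top {'fx': 387.0451349469625, 'fy': 387.0451349469625, 'cx': 317.18961092954027, 'cy': 197.4765183147117, 'rvec': array([ 2.18810495, -2.14974919,  0.16801363]), 'tvec': array([-0.15136529,  0.57738999,  0.90780244])}
```

View pics/scene0.png

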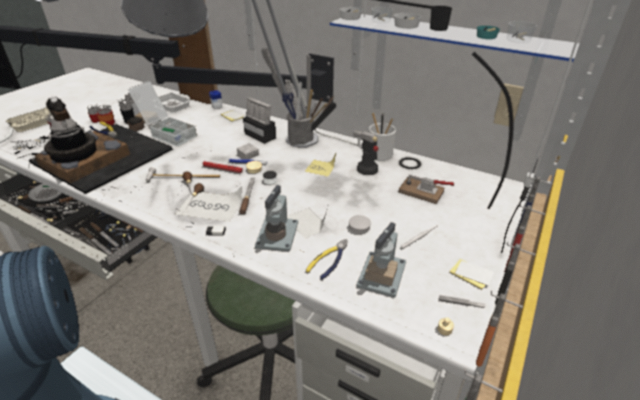

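View pics/top0.png

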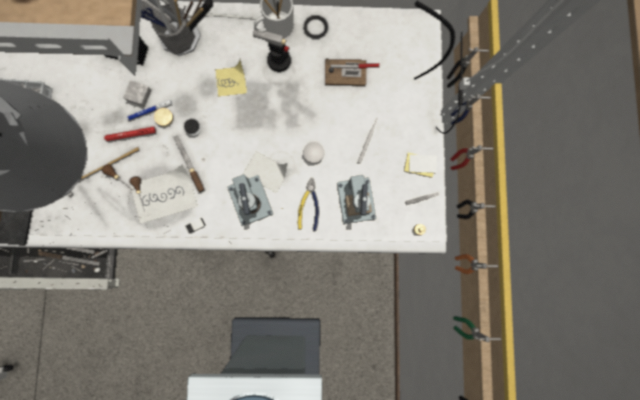

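Two clamps: in top at (250,200) and (355,200); in scene at (278,220) and (383,258), the latter seeming to hold brown wood. Zooming in.

```bash
cat > h.py <<'E'
import numpy as np, cv2
from plant import manip, cams
def ray(c,u,v):
    R=cv2.Rodrigues(np.array(c["rvec"]))[0]; t=np.array(c["tvec"])
    d=R.T@np.array([(u-c["cx"])/c["fx"],(v-c["cy"])/c["fy"],1]); return -R.T@t,d
def on(c,u,v,z):
    o,d=ray(c,u,v); return o+d*(z-o[2])/d[2]
E
python3 - <<'E'
from h import *
s=cv2.imread("pics/scene0.png"); t=cv2.imread("pics/top0.png")
f=lambda i,u,v,r:cv2.resize(i[v-r:v+r,u-r:u+r],(390,290 if 0 else 390),interpolation=cv2.INTER_CUBIC)
a=np.hstack([f(s,278,220,35),f(s,383,258,35)]);b=np.hstack([f(t,250,200,28),f(t,355,200,28)])
cv2.imwrite("pics/crop.png",cv2.resize(np.vstack([a,b]),(600,600)))
c=cams.calibration("top")
for u,v in((250,200),(355,200)): print(on(c,u,v,.122))
E
```

```text
[0.56081328 0.0099321  0.122     ]
[ 0.56532936 -0.22341512  0.122     ]
```

View pics/crop.png

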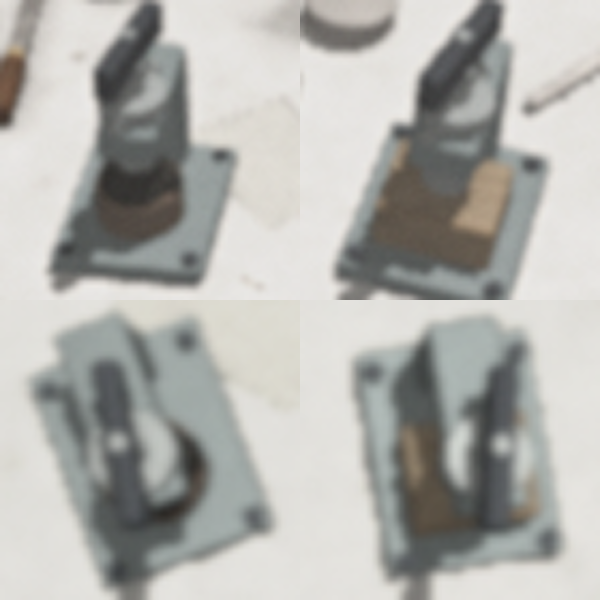

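The clamp on the right (y ≈ −0.22) holds the bare block; the left one holds the round dop with pitch. The handle dot of the right one is at top pixel about (364.3,198.7).

```bash
cat >> h.py <<'E'
from scipy.spatial.transform import Rotation as Ro
def plan(p,z,barang):
    "tool-frame shift to put TCP at (p,z), yaw turn (deg, + clockwise) for jaw x across bar"
    o=manip.get_obs(); R=Ro.from_rotvec(o["eef_rot"]).as_matrix(); yaw=np.degrees(np.arctan2(R[1,0],R[0,0]))
    turn=(yaw-(barang+90)+90)%180-90
    print("t",o["time"],"tcp",o["tcp_pos"].round(4),"zaxis",R[:,2].round(3),"yaw",yaw.round(1),"shift mm",(R.T@(np.array([*p[:2],z])-o["tcp_pos"])*1e3).round(1),"turn cw",turn.round(1))
E
python3 - <<'E'
from h import *
c=cams.calibration("top")
g=lambda x,y:on(c,327+(x-300)/5.357,172+(y-300)/5.357,.132)
p=g(500,443);a=g(490,525);b=g(515,345);d=b-a
print(p,a,b,np.linalg.norm(d)); ang=np.degrees(np.arctan2(d[1],d[0]));print(ang)
plan(p,.23,ang)
w=cams.calibration("wrist");R=cv2.Rodrigues(w["rvec"])[0];print("wrist cam",-R.T@w["tvec"],R[2],w["fx"])
E
```

```text
[ 0.56740843 -0.24283398  0.132     ] [ 0.53341799 -0.23872942  0.132     ] [ 0.60852259 -0.24906604  0.132     ] 0.07581257115061266
-7.836367897809026
t 0.1 tcp [0.2054 0.5366 0.2379] zaxis [-0.001 -0.001 -1.   ] yaw 69.0 shift mm [-598.4  616.8    8.6] turn cw -13.1
wrist cam [0.13054057 0.56545379 0.3837744 ] [ 0.29257854 -0.11196115 -0.94966441] 347.13494385373315
```

```bash
python3 -m crank '[[-0.027,0.028,0,0,0,0],[-0.027,0.028,0,0,0,0],[-0.027,0.028,0,0,0,0],[-0.027,0.028,0,0,0,0],[-0.027,0.028,0,0,0,0],[-0.027,0.028,0,0,0,0],[-0.027,0.028,0,0,0,0],[-0.027,0.028,0,0,0,0],[-0.027,0.028,0,0,0,0],[-0.027,0.028,0,0,0,0]]'
python3 -c "
from h import *
plan((.5674,-.2428),.23,-7.8)"
```

```text
time: 0.93
tcp_pos: [0.3708, 0.1751, 0.2334]
eef_rot: [-2.575, -1.799, 0.01]
ft_force: [1.1, 0.0, -1.2]
grip_width: 0.0882
t 0.9333 tcp [0.3708 0.1751 0.2334] zaxis [-0.006 -0.003 -1.   ] yaw 69.9 shift mm [-324.8  328.3    3.6] turn cw -12.3
```

```bash
python3 -m crank '[[-0.028,0.028,0,0,0,0],[-0.028,0.028,0,0,0,0],[-0.028,0.028,0,0,0,0],[-0.028,0.028,0,0,0,0],[-0.028,0.028,0,0,0,0],[-0.028,0.028,0,0,0,0],[-0.028,0.028,0,0,0,0],[-0.028,0.028,0,0,0,0],[-0.028,0.028,0,0,0,0],[-0.028,0.028,0,0,0,0],[-0.028,0.028,0,0,0,0],[0,0,0,0,0,0]]'
python3 - <<'E'
from h import *
plan((.5674,-.2428),.23,-7.8)
p,d=cams.camera("wrist");c=cams.calibration("wrist");cv2.imwrite("pics/w1.png",p);np.savez("w1.npz",d=d,**{k:np.array(v) for k,v in c.items()})
E
```

```text
time: 1.93
tcp_pos: [0.5567, -0.2486, 0.2292]
eef_rot: [-2.58, -1.788, 0.011]
ft_force: [-1.2, 1.0, 0.0]
grip_width: 0.0881
t 1.9333 tcp [ 0.5567 -0.2486  0.2292] zaxis [-0.007 -0.002 -1.   ] yaw 69.4 shift mm [ 9.2  7.9 -0.9] turn cw -12.8
```

View pics/w1.png

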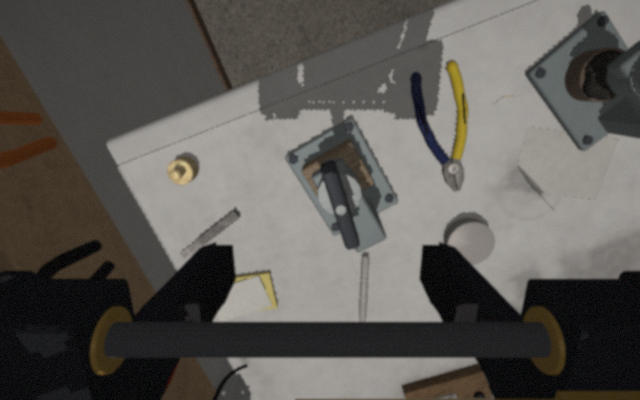

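The wrist view shows the bar from about (327,163) to (352,247) with its dot at (341,210). I'll measure it from colour and depth.

```bash
cat >> h.py <<'E'
def bar(img,d,c,box,zlo=.124,zhi=.145):
    u0,v0,u1,v1=box; R=cv2.Rodrigues(np.array(c["rvec"]))[0]; t=np.array(c["tvec"])
    vv,uu=np.mgrid[v0:v1,u0:u1]; z=d[v0:v1,u0:u1]
    P=np.stack([(uu-c["cx"])/c["fx"]*z,(vv-c["cy"])/c["fy"]*z,z],-1)@R-R.T@t
    m=(z>0)&(P[...,2]>zlo)&(P[...,2]<zhi)
    n,l,st,_=cv2.connectedComponentsWithStats(m.astype(np.uint8)); k=1+np.argmax(st[1:,4]); m=l==k
    Q=np.array([on(c,u,v,.132)[:2] for u,v in zip(uu[m],vv[m])])
    r=cv2.minAreaRect((Q*1e4).astype(np.float32)); b=cv2.boxPoints(r)/1e4
    e=max(b[1]-b[0],b[2]-b[1],key=np.linalg.norm); a=np.degrees(np.arctan2(e[1],e[0])); a=(a+90)%180-90
    cen=np.array(r[0])/1e4
    print("n",m.sum(),"zmed",np.median(P[m][:,2]).round(4),"centre",cen.round(4),"size",(np.array(r[1])/10).round(1),"ang",a.round(1))
    return cen,a
E
python3 - <<'E'
from h import *
w=np.load("w1.npz");p=cv2.imread("pics/w1.png")
cen,a=bar(p,w["d"],w,(290,130,400,260)); print("dot",on(w,341,210,.132))
plan(cen,.23,a)
E
```

```text
n 1418 zmed 0.1315 centre [ 0.5678 -0.2396] size [12.1 70.3] ang -3.3
dot [ 0.56948182 -0.23989922  0.132     ]
t 1.9833 tcp [ 0.5557 -0.2459  0.229 ] zaxis [-0.009  0.    -1.   ] yaw 69.5 shift mm [10.1  9.1 -1.1] turn cw -17.3
```

```bash
python3 -m crank '[[0.010,0.009,0,0,0,-6],[0,0,0,0,0,-6],[0,0,0,0,0,-5.5],[0,0,0,0,0,0],[0,0,0,0,0,0]]'
python3 - <<'E'
from h import *
p,d=cams.camera("wrist");c=cams.calibration("wrist");cv2.imwrite("pics/w2.png",p)
cen,a=bar(p,d,c,(250,110,400,270)); plan(cen,.105,a)
E
```

```text
time: 2.4
tcp_pos: [0.5654, -0.2354, 0.2258]
eef_rot: [-2.258, -2.163, 0.01]
ft_force: [-0.1, 0.4, -0.5]
grip_width: 0.0883
n 1465 zmed 0.1318 centre [ 0.5689 -0.2426] size [11.5 70.4] ang -3.3
t 2.45 tcp [ 0.5654 -0.2353  0.2258] zaxis [-0.015  0.006 -1.   ] yaw 87.5 shift mm [ -7.8   5.7 120.7] turn cw 0.9
```

```bash
python3 -m crank '[[-0.008,0.005,0.01,-0.9,-0.3,0.9],[0,0,0.025,0,0,0],[0,0,0.025,0,0,0],[0,0,0,0,0,0],[0,0,0,0,0,0]]'
python3 - <<'E'
from h import *
p,d=cams.camera("wrist");c=cams.calibration("wrist");cv2.imwrite("pics/w3.png",p)
try: bar(p,d,c,(250,80,420,320))
except Exception as e: print(e)
plan((.5682,-.2425),.105,-3.3)
E
```

```text
time: 2.87
tcp_pos: [0.5707, -0.2414, 0.1673]
eef_rot: [2.292, 2.14, 0.004]
ft_force: [-0.3, 0.3, 0.6]
grip_width: 0.0881
n 2340 zmed 0.1315 centre [ 0.5679 -0.2427] size [11.8 69.8] ang -3.3
t 2.9167 tcp [ 0.5704 -0.2411  0.167 ] zaxis [ 0.005 -0.002 -1.   ] yaw 86.1 shift mm [-1.5 -2.4 62. ] turn cw -0.6
```

View pics/w3.png

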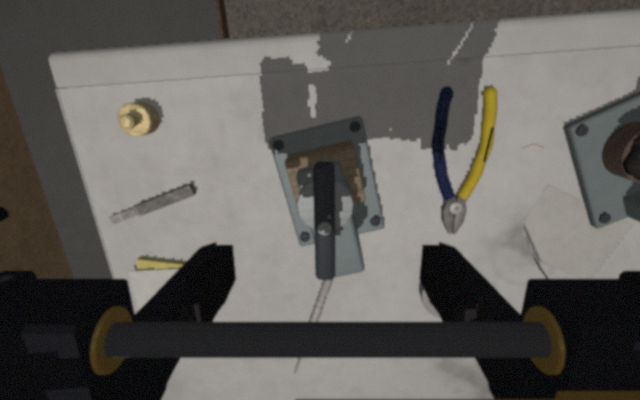

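The bar (columns 315–335, rows 163–277) sits midway between the fingers and is aligned with them. Descending.

```bash
python3 -m crank '[[-0.0015,-0.0025,0.02,0.3,0,-0.6],[0,0,0.02,0,0,0],[0,0,0.016,0,0,0],[0,0,0.004,0,0,0],[0,0,0,0,0,0]]'
python3 -c "
from h import *
plan((.568,-.2427),.105,-3.3);print(manip.get_obs()['torque'],manip.get_obs()['ft_force'])"
```

```text
time: 3.33
tcp_pos: [0.5723, -0.2445, 0.1148]
eef_rot: [2.278, 2.144, 0.002]
ft_force: [-0.2, -0.2, 0.5]
grip_width: 0.0878
t 3.3333 tcp [ 0.5723 -0.2445  0.1148] zaxis [ 0.01  -0.009 -1.   ] yaw 86.5 shift mm [ 1.6 -4.5  9.7] turn cw -0.2
[0.01864385 0.03463104 0.01226422] [-0.16632742 -0.1952387   0.50286354]
```

```bash
python3 -m crank '[[0.0015,-0.0045,0.008,0.6,0.5,-0.2],[0,0,0,0,0,0],[0,0,0,0,0,0]]'
python3 -c "
from h import *
plan((.568,-.2427),.105,-3.3);print(manip.get_obs()['torque'],manip.get_obs()['ft_force'])"
```

```text
time: 3.58
tcp_pos: [0.5695, -0.2436, 0.1103]
eef_rot: [2.282, 2.155, 0.002]
ft_force: [0.0, 0.6, -0.3]
grip_width: 0.0883
t 3.5833 tcp [ 0.5695 -0.2436  0.1103] zaxis [ 0.003 -0.001 -1.   ] yaw 86.7 shift mm [ 0.8 -1.5  5.3] turn cw 0.0
[-0.03774564 -0.05579634 -0.0209809 ] [ 0.0200569   0.63141773 -0.33108969]
```

```bash
python3 -m crank '[[0.0008,-0.0015,0.006,0,0,0],[0,0,0,0,0,0],[0,0,0,0,0,0]]'
python3 -c "
from h import *
plan((.568,-.2427),.105,-3.3)"
python3 -m crank '[[0,0,0,0,0,0],[0,0,0,0,0,0],[0,0,0,0,0,0],[0,0,0,0,0,0],[0,0,0,0,0,0],[0,0,0,0,0,0],[0,0,0,0,0,0],[0,0,0,0,0,0],[0,0,0,0,0,0],[0,0,0,0,0,0]]' 0
python3 -c "
from h import *
plan((.568,-.2427),.105,-3.3);print(manip.get_obs()['torque'],manip.get_obs()['ft_force'])"
```

```text
time: 3.83
tcp_pos: [0.5689, -0.2434, 0.106]
eef_rot: [2.279, 2.152, 0.003]
ft_force: [-0.8, 0.0, 1.2]
grip_width: 0.0879
t 3.8333 tcp [ 0.5689 -0.2434  0.106 ] zaxis [ 0.006 -0.003 -1.   ] yaw 86.7 shift mm [ 0.6 -1.   0.9] turn cw 0.0
time: 4.67
tcp_pos: [0.5692, -0.2435, 0.1065]
eef_rot: [2.279, 2.152, 0.004]
ft_force: [-0.1, -0.2, 0.2]
grip_width: 0.0238
t 4.6667 tcp [ 0.5692 -0.2435  0.1065] zaxis [ 0.007 -0.004 -1.   ] yaw 86.7 shift mm [ 0.8 -1.3  1.5] turn cw 0.0
[ 0.06261583 -0.0154605  -0.01567107] [-0.13144019 -0.22808668  0.20971189]
```

```bash
python3 -m crank '[[0,0,0,0,0,0],[0,0,0,0,0,0],[0,0,0,0,0,0],[0,0,0,0,0,0]]' 0
python3 -c "
from h import *
plan((.568,-.2427),.105,-3.3);print(manip.get_obs()['torque'],manip.get_obs()['ft_force'])"
```

```text
time: 5.0
tcp_pos: [0.5692, -0.243, 0.1065]
eef_rot: [2.279, 2.152, 0.004]
ft_force: [0.0, -0.1, -0.6]
grip_width: 0.0121
t 5.0 tcp [ 0.5692 -0.243   0.1065] zaxis [ 0.006 -0.003 -1.   ] yaw 86.7 shift mm [ 0.3 -1.2  1.5] turn cw 0.0
[ 0.06474869  0.00483717 -0.02181745] [ 0.01671429 -0.14443221 -0.58059181]
```

```bash
cat >> h.py <<'E'
def st():
    ts=[];
    o=manip.get_obs(); print("torque",o["torque"].round(3),"F",o["ft_force"].round(1),"grip",o["grip_width"].round(4),"tq6",o["joint_torque"][5].round(3),"q6",o["qpos"][5].round(3)); plan((.568,-.2427),.105,-3.3)
E
for i in 1; do python3 -m crank '[[0,0,0,0,0,6],[0,0,0,0,0,6],[0,0,0,0,0,6]]'; python3 -c "from h import *;st()"; done
```

```text
time: 5.25
tcp_pos: [0.5692, -0.2432, 0.1065]
eef_rot: [2.596, 1.758, 0.005]
ft_force: [0.2, 1.0, 0.1]
grip_width: 0.0125Traceback (most recent call last):
  File "<string>", line 1, in <module>
    from h import *;st()
                    ~~^^
  File "h.py", line 28, in st
    o=manip.get_obs(); print("torque",o["torque"].round(3),"F",o["ft_force"].round(1),"grip",o["grip_width"].round(4),"tq6",o["joint_torque"][5].round(3),"q6",o["qpos"][5].round(3)); plan((.568,-.2427),.105,-3.3)
                                                                                             ^^^^^^^^^^^^^^^^^^^^^
AttributeError: 'float' object has no attribute 'round'
```

```bash
sed -i 's/o\["grip_width"\].round(4)/round(float(o["grip_width"]),4)/' h.py; python3 -c "from h import *;st()";  python3 -m crank '[[0,0,0,0,0,4]]'; python3 -c "from h import *;st()"
```

```text
torque [0.003 0.053 0.052] F [0.2 1.  0.1] grip 0.0125 tq6 -1.773 q6 -1.787
t 5.25 tcp [ 0.5692 -0.2432  0.1065] zaxis [ 0.006 -0.003 -1.   ] yaw 68.2 shift mm [ 0.  -1.3  1.5] turn cw -18.5
time: 5.33
tcp_pos: [0.5692, -0.2433, 0.1065]
eef_rot: [2.66, 1.659, 0.006]
ft_force: [-0.1, 0.1, -0.2]
grip_width: 0.0122
torque [0.008 0.013 0.018] F [-0.1  0.1 -0.2] grip 0.0122 tq6 -0.701 q6 -1.711
t 5.3333 tcp [ 0.5692 -0.2433  0.1065] zaxis [ 0.006 -0.004 -1.   ] yaw 63.9 shift mm [-0.  -1.3  1.5] turn cw -22.8
```

```bash
python3 -m crank '[[0,0,0,0,0,4]]'; python3 -c "from h import *;st()"
```

```text
time: 5.42
tcp_pos: [0.5692, -0.2433, 0.1065]
eef_rot: [2.72, 1.56, 0.006]
ft_force: [0.8, -0.4, 0.1]
grip_width: 0.012
torque [0.045 0.046 0.01 ] F [ 0.8 -0.4  0.1] grip 0.012 tq6 -1.083 q6 -1.638
t 5.4167 tcp [ 0.5692 -0.2433  0.1065] zaxis [ 0.006 -0.004 -1.   ] yaw 59.7 shift mm [-0.1 -1.3  1.5] turn cw -27.0
```

```bash
python3 -m crank '[[0,0,0,0,0,3]]' >/dev/null; python3 -c "from h import *;st()"; python3 -m crank '[[0,0,0,0,0,3]]' >/dev/null; python3 -c "
from h import *
st()
for n in ('wrist','scene','top'):
    p,d=cams.camera(n);cv2.imwrite('pics/g_'+n+'.png',p)
a=cv2.imread('pics/g_wrist.png')
f=lambda i,u,v:cv2.resize(i[v-30:v+30,u-30:u+30],(300,300),interpolation=cv2.INTER_CUBIC)
s=np.vstack([f(cv2.imread('pics/g_scene.png'),383,250),f(cv2.imread('pics/g_top.png'),360,200)])
cv2.imwrite('pics/g.png',np.hstack([a[:,140:500],cv2.resize(s,(200,400))]))
"
```

```text
torque [0.01  0.037 0.034] F [ 0.1  0.7 -0.9] grip 0.0123 tq6 -0.591 q6 -1.582
t 5.5 tcp [ 0.5692 -0.2433  0.1065] zaxis [ 0.006 -0.004 -1.   ] yaw 56.5 shift mm [-0.1 -1.3  1.5] turn cw -30.2
torque [0.001 0.072 0.042] F [-0.9  0.7  0.6] grip 0.0118 tq6 -0.806 q6 -1.526
t 5.5833 tcp [ 0.5692 -0.2433  0.1065] zaxis [ 0.006 -0.004 -1.   ] yaw 53.3 shift mm [-0.2 -1.3  1.5] turn cw -33.4
```

View pics/g.png

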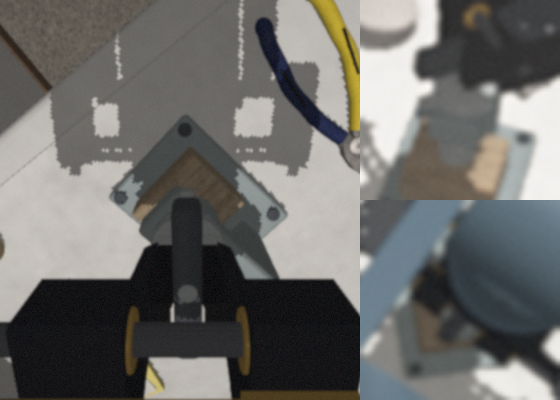

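The wrist view shows the bar (187,240) held squarely, with no ear standing out beside it: there is no slip yet. Torque about z is around 0.04, which matches the drag. Going on in small steps.

```bash
python3 -m crank '[[0,0,0,0,0,3]]' >/dev/null; python3 -c "from h import *;st()"; python3 -m crank '[[0,0,0,0,0,3]]' >/dev/null; python3 -c "from h import *;st()"; python3 -m crank '[[0,0,0,0,0,3]]' >/dev/null; python3 -c "from h import *;st()"
```

```text
torque [0.022 0.086 0.006] F [-0.2  1.3  0.1] grip 0.0121 tq6 -1.416 q6 -1.48
t 5.8167 tcp [ 0.5691 -0.2433  0.1065] zaxis [ 0.006 -0.004 -1.   ] yaw 50.7 shift mm [-0.2 -1.3  1.5] turn cw -36.0
torque [0.031 0.044 0.055] F [-0.1  0.5 -0.2] grip 0.0123 tq6 -0.852 q6 -1.428
t 5.9 tcp [ 0.5691 -0.2433  0.1065] zaxis [ 0.006 -0.004 -1.   ] yaw 47.7 shift mm [-0.3 -1.3  1.5] turn cw -39.0
torque [-0.007 -0.019  0.133] F [-0.6 -0.3 -0.2] grip 0.0121 tq6 -0.706 q6 -1.375
t 5.9833 tcp [ 0.5691 -0.2433  0.1065] zaxis [ 0.006 -0.004 -1.   ] yaw 44.7 shift mm [-0.4 -1.3  1.5] turn cw -42.0
```

Torque jumped to 0.13 at 42°. I'll confirm that with a few more steps.

```bash
python3 -m crank '[[0,0,0,0,0,3]]' >/dev/null; python3 -c "from h import *;st()"; python3 -m crank '[[0,0,0,0,0,3]]' >/dev/null; python3 -c "from h import *;st()"; python3 -m crank '[[0,0,0,0,0,3]]' >/dev/null; python3 -c "from h import *;st()"
```

```text
torque [-0.033  0.046  0.142] F [-0.4  0.  -0.5] grip 0.0123 tq6 -0.685 q6 -1.323
t 6.0667 tcp [ 0.5691 -0.2434  0.1065] zaxis [ 0.006 -0.004 -1.   ] yaw 41.6 shift mm [-0.4 -1.3  1.5] turn cw -45.1
torque [-0.053  0.024  0.151] F [-0.3  0.1  0.3] grip 0.0123 tq6 -0.684 q6 -1.27
t 6.15 tcp [ 0.5691 -0.2434  0.1065] zaxis [ 0.006 -0.004 -1.   ] yaw 38.6 shift mm [-0.4 -1.2  1.5] turn cw -48.1
torque [-0.015  0.098  0.189] F [-0.4  0.5  0.5] grip 0.0125 tq6 -0.683 q6 -1.217
t 6.2333 tcp [ 0.5691 -0.2434  0.1065] zaxis [ 0.006 -0.004 -1.   ] yaw 35.6 shift mm [-0.5 -1.2  1.5] turn cw -51.1
```

Steady at about 0.15, so the clutch has been slipping since roughly 40°. I'll aim for about 24° of slip in total.

```bash
python3 -m crank '[[0,0,0,0,0,3.5],[0,0,0,0,0,3.5],[0,0,0,0,0,3.5],[0,0,0,0,0,3]]' >/dev/null; python3 -c "from h import *;st()"; python3 -m crank '[[0,0,0,0,0,0],[0,0,0,0,0,0]]' >/dev/null; python3 -c "
from h import *
st(); p,d=cams.camera('wrist'); cv2.imwrite('pics/s1.png',cv2.resize(p[130:330,200:440],(720,600),interpolation=cv2.INTER_CUBIC))"
```

```text
torque [-0.016  0.062  0.124] F [-0.5  0.8  0.6] grip 0.0123 tq6 -0.575 q6 -0.979
t 6.5667 tcp [ 0.569  -0.2435  0.1065] zaxis [ 0.005 -0.005 -1.   ] yaw 22.0 shift mm [-0.6 -1.1  1.5] turn cw -64.7
torque [-0.001  0.053  0.11 ] F [-0.3  1.4  0.4] grip 0.012 tq6 0.246 q6 -0.982
t 6.7333 tcp [ 0.569  -0.2435  0.1065] zaxis [ 0.005 -0.005 -1.   ] yaw 22.2 shift mm [-0.6 -1.1  1.5] turn cw -64.5
```

View pics/s1.png

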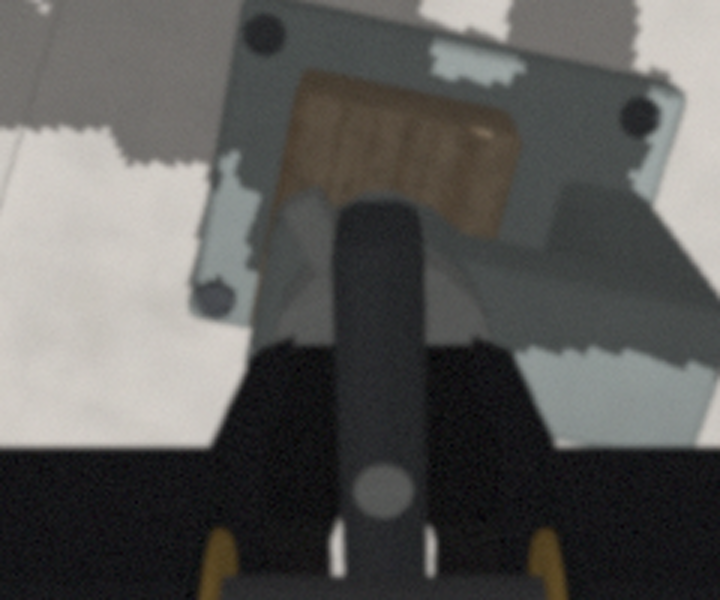

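The collar's ear (310,220) now stands out beside the bar, so the slip is plain. Letting go and retreating upward.

```bash
python3 -m crank '[[0,0,0,0,0,0],[0,0,0,0,0,0],[0,0,0,0,0,0],[0,0,0,0,0,0],[0,0,0,0,0,0],[0,0,0,0,0,0],[0,0,0,0,0,0],[0,0,0,0,0,0]]' 0.7
python3 -m crank '[[0,0,-0.015,0,0,0],[0,0,-0.025,0,0,0],[0,0,-0.03,0,0,0],[0,0,-0.03,0,0,0],[0,0,-0.03,0,0,0],[0,0,0,0,0,0],[0,0,0,0,0,0]]'
python3 -c "
from h import *
st(); p,d=cams.camera('wrist'); c=cams.calibration('wrist'); bar(p,d,c,(200,80,440,300)); cv2.imwrite('pics/f1.png',cv2.resize(p[80:280,200:440],(720,600),interpolation=cv2.INTER_CUBIC)); np.savez('f1.npz',**{k:np.array(v) for k,v in c.items()})"
```

```text
time: 7.45
tcp_pos: [0.569, -0.2438, 0.1065]
eef_rot: [3.076, 0.61, 0.007]
ft_force: [0.1, -0.2, 0.2]
grip_width: 0.0612
time: 8.03
tcp_pos: [0.5666, -0.2421, 0.2395]
eef_rot: [3.08, 0.611, 0.0]
ft_force: [-0.5, 0.4, -0.8]
grip_width: 0.0618
torque [-0.049  0.055 -0.063] F [-0.5  0.4 -0.8] grip 0.0618 tq6 0.002 q6 -0.987
t 8.0333 tcp [ 0.5666 -0.2421  0.2395] zaxis [ 0.    -0.002 -1.   ] yaw 22.4 shift mm [  1.1   0.8 134.5] turn cw -64.3
n 1332 zmed 0.1322 centre [ 0.5704 -0.2425] size [11.5 69.4] ang -67.0
```

View pics/f1.png

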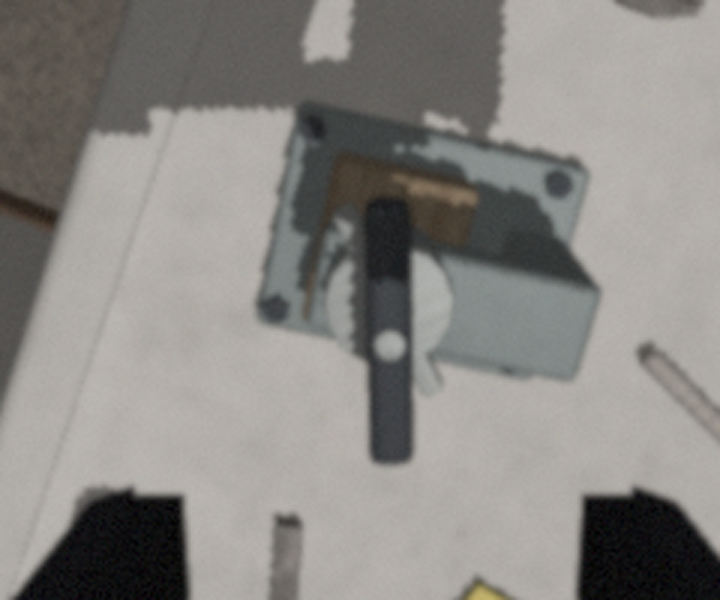

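The ears show at (430,383) and around (342,232), beside the bar. Measuring the angle between them and the bar.

Run:
```python
from h import *
w=np.load("f1.npz"); g=lambda x,y:on(w,200+x/3,80+y/3,.096)[:2]
a=g(430,388);b=g(341,228);e=b-a
print(a,b,np.linalg.norm(e),np.degrees(np.arctan2(*e[::-1])),(np.degrees(np.arctan2(*e[::-1]))+90)%180-90)
c=np.array([.5685,-.2425])
for q in(a,b): print(np.linalg.norm(q-c),(np.degrees(np.arctan2(*(q-c)[::-1]))+90)%180-90)
```

```text
[ 0.59254386 -0.26274542] [ 0.55019536 -0.2279905 ] 0.05478412131973392 140.62467234179647 -39.37532765820353
0.03143221477135049 -40.09806146633338
0.023357772365516487 -38.40273436105551
```

The ears lie at about −40° and the bar at −67°, so the slip is about 24–27°, well inside 10–40°. Handing in.

```bash
python3 -c "
from plant import manip
print(manip.sign_off(), manip.get_obs()['time'])"
```

```text
the job is handed in; nothing more can be done
the job is handed in; nothing more can be done
```

The bare block's clamp is tightened, its clutch slipped by about 25°, and the job is handed in. I gripped that clamp's T-handle across its 12 mm and turned it clockwise by about 64°. I then let go and raised the tool about 13 cm clear.

- **Tightening:** the torque stayed near the drag level until 39°, then settled at about 0.15 N m from 42° on, so the clutch began slipping at about 40–41°.
- **Slip:** the last wrist picture puts the bar at −67° and the collar's ears at about −40°, which is about 27°. The torque record gives about 24°. Both are inside 10–40°.
- **After release:** the bar measured 63.7° from where it started, so it did not spring back noticeably.
- **Time and forces:** the clock read 8.0 s at the last move. No force reading passed 2 N.
- **Other clamp:** I never approached the dop clamp, but I took no last picture of it.

The checks agreed, apart from the 3° between the two slip figures and about 3 mm between estimates of the handle's position. The first of those was taken while the arm was still settling.

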